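Bolt the sample panel in and hold a spring clip gaping over its edge

ROBOT

A 6-joint arm with a two-finger parallel gripper is mounted at the origin on a cart in front of the work surface, level with it; the furniture and walls round the work are solid. World frame = base frame: x ahead of the robot, y to its left, z up, the work surface at z = 0. Lengths are in m, angles in rad, forces in N, time in s.
With the tool pointing down it reaches from about 0.375 to 0.975 m from the base axis. Payload 3.8 kg.
Tool frame: the origin (TCP) lies between the finger pads; the fingertips stand 14 mm ahead of it and the grasp point (between the pads) lies 5 mm behind it; z points along the fingers, y is the line along which they close (so a half turn about z gives the same grasp; the last joint's range is limited). The gripper opens to 88 mm and grips with 3 to 60 N. Pads are 18 mm wide; open, the fingers measure 123 mm over their backs; the gripper's body (75 mm by 187 mm) begins 45 mm behind the grasp point.
Start: joints at [-1.148, 0.264, 1.604, -0, 1.274, -0.037], TCP at [0.3, -0.605, 0.253] pointing down, gripper open.
Joint ranges: [-2.63, 2.63], [-0.94, 2.18], [0.31, 2.57], [-1.31, 4.45], [0, 2.66], [-2.55, 2.55]. Speed limits (rad/s): [2.57, 2.57, 3.14, 3.14, 3.14, 3.14].

INTERFACE

Orientations are given as a unit quaternion [w, x, y, z].
In Python, from rig import ctrl gives the robot as it stands.
- The arm moves only by the shell command python3 -m jog 'ROWS' [FORCE]. ROWS is JSON, one flat list of numbers, 5 for each row, row after row: the opening, from 0 (shut) to 1 (fully open), then the shift along the tool's x, y, z in cm, then the turn about the tool's z in degrees. A call has 1 to 12 rows; each row is the pose to reach, as a shift and turn from the pose commanded when the call began, along the tool's axes at that moment; what a row does not reach only later rows make up. A row lasts 1/8 s, in which the tool goes at most 62.5 mm and 10.7 degrees, less where a joint would pass 70% of its speed; a pose out of reach is approached as far as the arm can. A call with a gripper value outside its range is refused whole. The fingers move at their own pace and stop on an object; FORCE is the grip in N (left out, the last holds). Time passes only in rows, so rows that repeat a pose let the fingers close. It gives the time, the measured TCP pose, the force, the opening and the grip force at its end, in the units of the state.
- ctrl.read_state(): the state, without advancing time (a new reading comes with each control period).
- ctrl.snapshot(name): name is "side" or "top" or "wrist"; returns a dict with "pixels" (400x640x3 uint8, red, green, blue), "mtx" (3x3 intrinsics, pixels), "dist" ([k1, k2, p1, p2, k3] as OpenCV has them; the pictures are not rectified), "rvec" (rotation vector, rad) and "tvec" (3), from world to camera coordinates, as OpenCV has them. Camera axes: x right, y down, z forward; pixel columns grow to the right and rows downward; lengths in m; the calibration is good to about 2 mm. A picture is of the moment at which its call begins. There is no depth.
- ctrl.sign_off(): hands the job in; it is judged then, once.
The state is a dict: "t": time; "q": joint angles; "joint_vel": joint speeds; "joint_efforts": joint torques, N m; "eef_pos": TCP position; "ee_rot": TCP orientation; "contact_force": force on the tool from outside, world axes, zero at the start; "ft_torque": the same for the moment, N m; "width": finger opening in m; "finger_force": force on a finger pad.
Only numpy, scipy, OpenCV 4.12 (cv2) and the standard library are available. Lean on these libraries where they do the work, as an engineer would, in place of code of your own. Each camera call takes 0.05 s, during which the arm holds its last target. There are 200 camera calls.

TASK

Push the barrel bolt on the panel stand fully home, so that it runs through the hole in the white sample panel into its keeper. Then squeeze the handles of the spring clip to open it off its rest, carry it over and hold it wide open around the middle of the panel's top edge, one jaw on each side, the jaw tips about 20 mm below the edge and no part of the clip touching the panel, so that a label can be slipped in. Finish while still holding the clip squeezed open there, and leave the marker pen and the star key lying where they are.

Things in the scene. Friction and masses are not known exactly. Their poses are not given: they have to be found in the camera images.
- stand: Fixed dark foot (x -85 to +52, y -72 to +72, 10 mm high) with two rails that hold the panel upright. Origin on the table; the panel's plane is at x = +20 mm. z up; -x is the front, roughly towards the robot. The bolt lies along x at y = 0, z = 44 mm, in bridges (24 mm wide, tops at z = 54 mm) at x = -73 and 0; the keeper is a like bridge at x = +41, behind the panel.
- bolt (a joint): The steel bolt's travel along the stand's +x, in m: starts 0 to 0.010 (drawn back), 0.040 is the stop, fully home in the keeper. It slides with about 2 N of friction and stays where it is left.
- bolt_knob (a point): Middle of the top of the bolt's upright round knob, 76 mm above the table: 12 mm diameter, the grip part reaches 22 mm down from this point. Axes as the stand's; it moves to +x as the bolt goes home, from stand x = -60 mm to -20 mm, free between the two bridges.
- panel_edge (a point): Middle of the top edge of the white sample panel, a loose 0.3 kg plate 4 mm thick (x), 110 mm wide (y), 84 mm tall, upright in the stand's slot; its top is 94 mm above the table. x is the panel's normal, y runs along the edge, z up. It has 0.5 mm play in the slot.
- rest: Fixed clip rest: a dark foot 56 x 80 x 12 mm with an upright plate 4 mm thick (x), 70 mm wide (y), whose top edge is 62 mm above the table. Origin on the table under its middle.
- clip: Loose 90 g spring clip, dark steel, on the rest's plate, jaws down. Origin: its pivot, 69 mm above the table; the 14 mm coil there sits on the plate. z up, y along the pivot, x the way it opens. Two flat handles, 24 mm wide (y), rise 43 mm and splay to +-x: 52 mm over their tops at rest, 29 mm and parallel when squeezed to the stop. Squeezing the upper half takes 6 N, 10 N at the stop; let go, it snaps shut.
- clip_tips (a point): Point midway between the jaw tips, 44 mm below the pivot, fixed in the clip's frame (same axes). Jaws are 24 mm wide (y); their rubber pads reach from 44 to 32 mm below the pivot. Squeezed to the stop they stand 20 to 26 mm apart there.
- clip_jaw (a joint): Opening angle of one jaw, rad; the other one mirrors it. About 0 clipped on a 4 mm plate, -0.05 fully shut, 0.26 at the stop (handles parallel).
- marker: Bystander: marker pen 16 mm thick, 128 mm long, lying on the table. Origin at the middle of its underside.
- star_key: Bystander: small star-shaped key, 36 x 36 x 20 mm. Origin at the middle of its underside.
- panel: The same loose panel; origin at the middle of its lower edge, axes as panel_edge. A 16 mm square hole for the bolt is in its middle, centred 34 mm above its lower edge.

How it is judged:
On the way, in this order (a step that is already met when the one before it is completed fails the run):
1. the bolt is home in its keeper (value of joint bolt above 0.036 m), for 0.2 s.
2. the clip is squeezed open and lifted clear of its rest (value of joint clip_jaw above 0.2 rad and contact force between the fingers and clip above 2 N and z of clip_tips in the frame of rest above 0.067 m), for 0.2 s.
At the end, for the whole second after the job is handed in: Bolt 36 of 40 mm home; clip in the fingers, still, open 0.20 rad a jaw, upright and square to the panel within 0.2 rad; jaw tips 8 to 32 mm below the top edge, within 8 mm of its plane and 30 mm of its middle; clip and panel not touching; panel upright, down in its slot (value of joint bolt above 0.036 m and value of joint clip_jaw above 0.2 rad and z of clip_tips in the frame of panel_edge between -0.032 and -0.008 m and x of clip_tips in the frame of panel_edge between -0.008 and 0.008 m and y of clip_tips in the frame of panel_edge between -0.03 and 0.03 m and angle between the x axis of clip and the x axis of panel_edge, either way round below 0.2 rad and angle between clip's own z axis and vertical below 0.2 rad and contact force between clip and panel below 0.2 N and contact force between the fingers and clip above 2 N and linear speed of clip below 0.02 m/s and angle between panel_edge's own z axis and vertical below 0.08 rad and z of panel_edge in the frame of stand below 0.098 m); the arm keeps its last pose, push and grip.
It fails at once if the marker is moved more than 30 mm (distance of marker from where it was at the start of the episode above 0.03 m).
It fails at once if the star key is moved more than 30 mm (distance of star_key from where it was at the start of the episode above 0.03 m).
It also fails if it takes over 42 s, if anything falls off the work surface, if the arm or the gripper's body presses on something with over 40 N, if the wrist force passes 120 N, or if a joint passes its speed limit or range.

## Working session

There is one attempt and no reset: what is moved stays moved. The work goes in short steps, Python scripts to look and compute and a shell command to move; the robot and the scene stay as the last step left them, time stands still between calls to the robot, and variables do not carry over. Pictures are saved under pics/ and viewed, at most 10 in all, crops included, and the job is handed in when it is done.

```bash
mkdir -p pics; cat > h.py <<'E'
import numpy as np, cv2
from rig import ctrl
def snap(n,f=None):
    s=ctrl.snapshot(n)
    if f: cv2.imwrite('pics/'+f,s['pixels'][:,:,::-1])
    return s
def ray(s,uv):
    R=cv2.Rodrigues(np.array(s['rvec'],float))[0];t=np.array(s['tvec'],float).ravel()
    p=cv2.undistortPoints(np.array(uv,float).reshape(-1,1,2),np.array(s['mtx'],float),np.array(s['dist'],float)).reshape(-1,2)
    d=np.c_[p,np.ones(len(p))]@R
    return -R.T@t,d
def onz(s,uv,z):
    c,d=ray(s,uv); z=np.broadcast_to(z,len(d))
    return c+d*((z-c[2])/d[:,2])[:,None]
def proj(s,P):
    return cv2.projectPoints(np.array(P,float).reshape(-1,1,3),np.array(s['rvec'],float),np.array(s['tvec'],float),np.array(s['mtx'],float),np.array(s['dist'],float))[0].reshape(-1,2)
E
python3 - <<'E'
from h import *
a=snap('top','top1.png');b=snap('side','side1.png')
for s in(a,b): print(ray(s,[[320,200]]))
s=ctrl.read_state();print(s['eef_pos'],s['ee_rot'],s['t'])
E
```

```text
(array([ 0.33779321, -0.27788005,  0.93239239]), array([[ 0.15276326,  0.00503688, -0.9883929 ]]))
(array([ 0.22910326, -1.0206109 ,  0.38660957]), array([[ 0.31588643,  0.8847943 , -0.34262994]]))
[ 0.29927951 -0.60434623  0.25152607] [-9.78978124e-04  9.73691274e-01  2.27869067e-01 -1.81587160e-04] 0.1
```

View pics/top1.png

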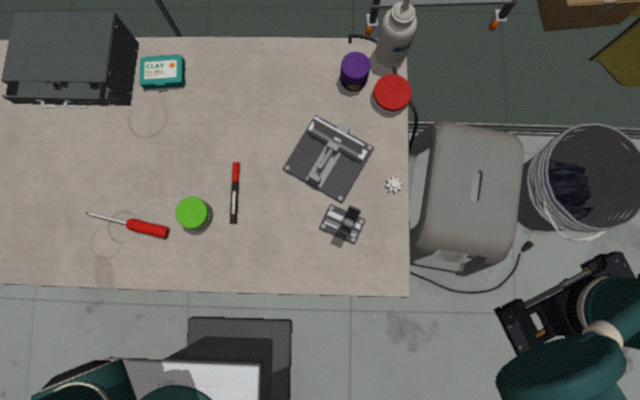

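View pics/side1.png

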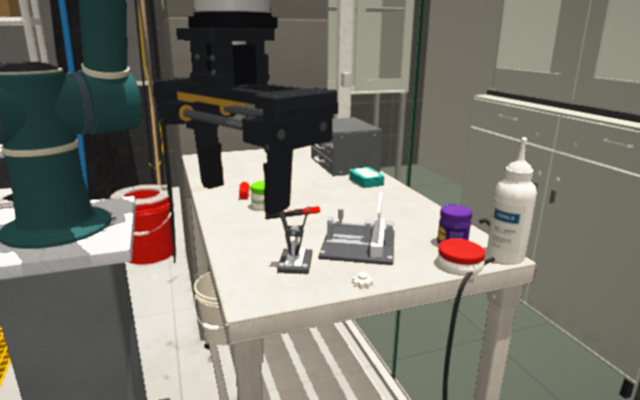

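Top: the stand is near (328,157), the clip and rest near (343,225), the star key at (393,185) and the marker at (235,190). Side: the clip is near (295,250), the knob at (340,215) and the panel at (380,225). Next I'll view enlarged crops.

```bash
python3 - <<'E'
from h import *
a=cv2.imread('pics/top1.png')[105:255,275:385];b=cv2.imread('pics/side1.png')[180:290,260:410]
A=cv2.resize(a,None,fx=3.6,fy=3.6,interpolation=cv2.INTER_CUBIC)
B=cv2.resize(b,None,fx=2.6,fy=2.6,interpolation=cv2.INTER_CUBIC)
m=np.zeros((540,396+390,3),np.uint8);m[:A.shape[0],:396]=A;m[:B.shape[0],396:396+B.shape[1]]=B
cv2.imwrite('pics/m1.png',m)
E
```

```text
(no output)
```

View pics/m1.png

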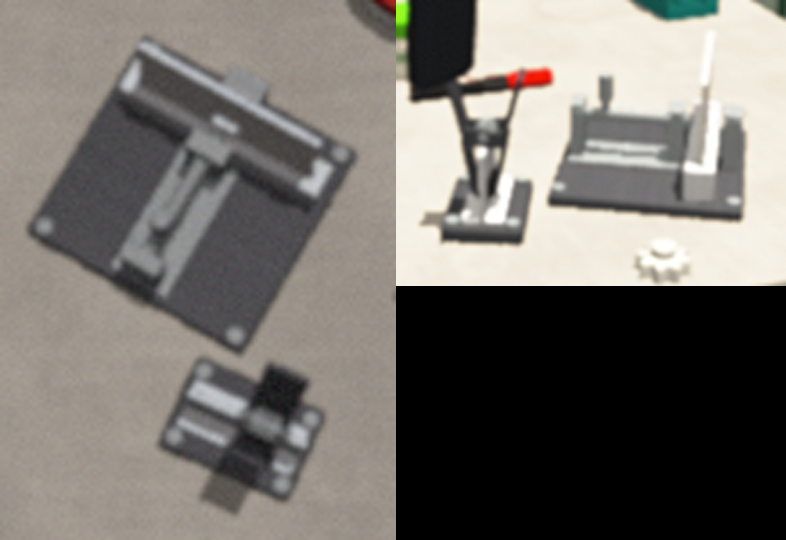

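```bash
cat > fit.py <<'E'
from h import *
s=ctrl.snapshot('top');b=ctrl.snapshot('side')
m=lambda p:np.array(p,float)/3.6+[275,105]-0.36
mb=lambda p:(np.array(p,float)-[396,0])/2.6+[260,180]-0.3
def fit(loc,W):
    loc=np.array(loc,float);lc=loc-loc.mean(0);w=W[:,:2]-W[:,:2].mean(0)
    th=np.arctan2((lc[:,0]*w[:,1]-lc[:,1]*w[:,0]).sum(),(lc*w).sum())
    R=np.array([[np.cos(th),-np.sin(th)],[np.sin(th),np.cos(th)]])
    o=W[:,:2].mean(0)-R@loc.mean(0)
    return th,o,R,np.linalg.norm(loc@R.T+o-W[:,:2],axis=1)
W=onz(s,m([[145,40],[355,152],[240,350],[30,232]]),.01)
th,o,R,e=fit([[.052,.072],[.052,-.072],[-.085,-.072],[-.085,.072]],W)
print('stand',np.degrees(th),o,e)
for n,l,z in(('knob',[-.06,0],.076),('edge',[.02,0],.094)):
    P=np.r_[R@l+o,z];print(n,P,'top px',(proj(s,P)-[275,105])*3.6,'side',(proj(b,P)-[260,180])*2.6+[396,0])
W=onz(s,m([[205,355],[325,405],[290,500],[160,445]]),.012)
t2,o2,R2,e2=fit([[.028,.04],[.028,-.04],[-.028,-.04],[-.028,.04]],W)
print('rest',np.degrees(t2),o2,e2)
W=onz(s,m([[265,425],[287,372],[237,468]]),[.076,.11,.11])
print('coil, handles',W,(W[:,:2]-o2)@R2)
Q=np.c_[(W[:,:2]),[.069,.112,.112]]
print((proj(b,Q)-[260,180])*2.6+[396,0])
E
python3 fit.py
```

```text
stand -28.544947382404864 [ 0.58337025 -0.29600777] [0.00360244 0.00235741 0.00364538 0.00313089]
knob [ 0.5306637  -0.26733689  0.076     ] top px [[152.744736   229.57606825]] side [[593.7649932   71.45491633]]
edge [ 0.6009391  -0.30556473  0.094     ] top px [[227.54485815  93.83603827]] side [[704.91180637  55.12481093]]
rest -21.996144920962994 [ 0.43399864 -0.31999381] [0.00367962 0.0032599  0.00091802 0.00072732]
coil, handles [[ 0.42805384 -0.32753598  0.076     ]
 [ 0.45153172 -0.33634941  0.11      ]
 [ 0.40259327 -0.31182864  0.11      ]] [[-0.0026872  -0.00921975]
 [ 0.02238273 -0.00859814]
 [-0.03217756 -0.00419187]]
[[482.48798094 129.58699807]
 [520.18137847  69.53357002]
 [437.63282454  65.22915681]]
```

```bash
cat >> h.py <<'E'
def delta(P,yaw):
    "shift in tool axes (cm) and turn (deg) to reach TCP P with tool x at world yaw (deg), half turn allowed"
    s=ctrl.read_state();w,x,y,z=s['ee_rot'];R=cv2.Rodrigues(np.eye(3))[0] if 0 else None
    from scipy.spatial.transform import Rotation as T
    R=T.from_quat([x,y,z,w]).as_matrix()
    y0=np.degrees(np.arctan2(R[1,0],R[0,0]))
    d=(np.array(P)-s['eef_pos'])@R*100
    print('t',s['t'],'pos',np.round(s['eef_pos'],4),'yaw',round(y0,2),'shift cm',np.round(d,2),'turn',np.round((y0-yaw+90)%180-90,1),'q6',round(s['q'][5],2),'F',np.round(s['contact_force'],1),'w',s['width'],s['finger_force'])
E
python3 -c "
from h import *
delta([.4955,-.2482,.22],61.5)"
```

```text
t 0.2 pos [ 0.2994 -0.6045  0.2519] yaw 26.34 shift cm [ 33.39 -23.22   3.22] turn -35.2 q6 -0.04 F [-0.1 -0.3  0.3] w 0.0882606502054041 0.0
```

```bash
python3 -m jog '[0,33.4,-23.2,3.2,-35, 0,33.4,-23.2,3.2,-35, 0,33.4,-23.2,3.2,-35, 0,33.4,-23.2,3.2,-35, 0,33.4,-23.2,3.2,-35, 0,33.4,-23.2,3.2,-35, 0,33.4,-23.2,3.2,-35, 0,33.4,-23.2,3.2,-35, 0,33.4,-23.2,3.2,-35, 0,33.4,-23.2,3.2,-35, 0,33.4,-23.2,3.2,-35]' 20; python3 - <<'E'
from h import *
s=snap('wrist','w1.png')
delta([.4955,-.2482,.22],61.5)
print(proj(s,[[.5307,-.2673,.076],[.6009,-.3056,.094],[.428,-.3275,.076]]))
E
```

```text
t: 1.58
eef_pos: [0.4955, -0.2499, 0.2208]
ee_rot: [0.0, 0.861, 0.509, -0.0]
contact_force: [0.4, -1.4, -0.0]
width: 0.0007
finger_force: 0.0
t 1.625 pos [ 0.4955 -0.2497  0.2208] yaw 61.25 shift cm [ 0.13 -0.07  0.08] turn -0.2 q6 -0.01 F [ 0.1 -0.1  0.1] w 0.0007095993599078323 0.0
[[359.29490017 190.50357922]
 [446.17278923 195.02053875]
 [300.44873593 280.16536878]]
```

View pics/w1.png

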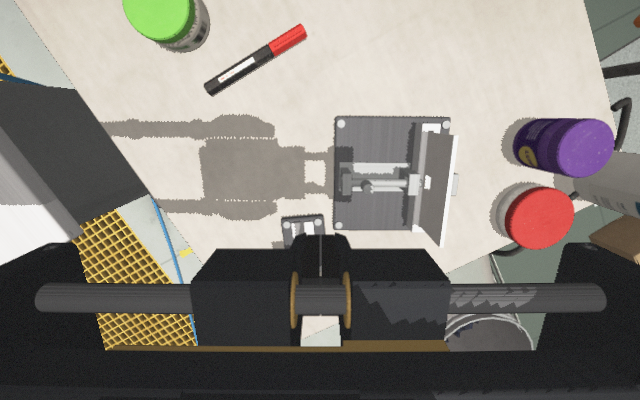

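Wrist: the knob top is near (366,187), the panel's top edge runs from about (456,137) to (443,245), the foot corners are at about (334,117) and (334,229), and the clip is hidden behind the gripper.

```bash
python3 - <<'E'
from h import *
s=snap('wrist')
im=cv2.imread('pics/w1.png')
c=cv2.resize(im[105:255,325:475],None,fx=4,fy=4,interpolation=cv2.INTER_CUBIC);cv2.imwrite('pics/w1c.png',c)
W=onz(s,[[366,187],[456,137],[443,245],[334,117],[334,229]],[.076,.094,.094,.01,.01]);print(W)
o=np.array([.58337,-.2960]);t=np.radians(-28.545);R=np.array([[np.cos(t),-np.sin(t)],[np.sin(t),np.cos(t)]])
print((W[:,:2]-o)@R*1000)
E
```

```text
[[ 0.53825677 -0.26713613  0.076     ]
 [ 0.62888994 -0.25940587  0.094     ]
 [ 0.57899485 -0.35224157  0.094     ]
 [ 0.5446166  -0.19345123  0.01      ]
 [ 0.47925759 -0.31648075  0.01      ]]
[[-53.42192857   3.79793802]
 [ 22.50017294  53.89747605]
 [ 23.0316557  -51.49561948]
 [-83.04542948  71.56488818]
 [-81.67002288 -67.74114339]]
```

View pics/w1c.png

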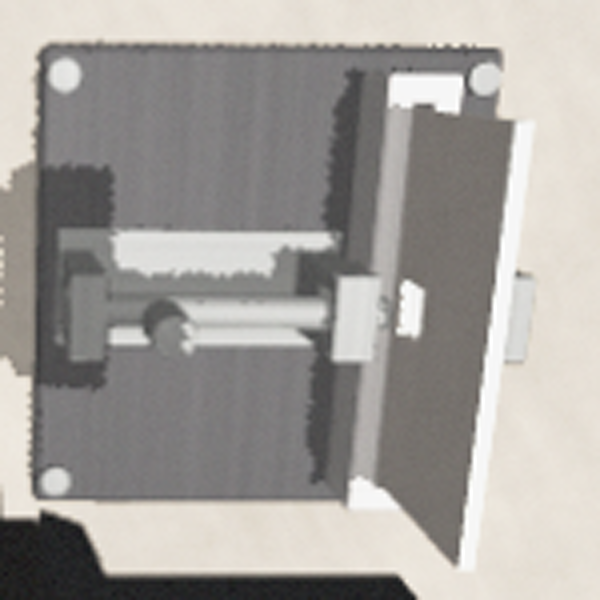

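```bash
python3 -c "
from h import *
delta([.5055,-.2520,.073],61.5)"
```

```text
t 1.675 pos [ 0.4956 -0.2496  0.2208] yaw 61.26 shift cm [ 0.27  0.98 14.78] turn -0.2 q6 -0.01 F [-0.9  0.1 -0.7] w 0.000785792044739963 0.0
```

```bash
python3 -m jog '[0,0.3,0.9,6,0, 0,0.3,0.9,12,0, 0,0.3,0.9,14.5,0, 0,0.3,0.9,14.8,0, 0,0.3,0.9,14.8,0, 0,0.3,1.9,14.8,0, 0,0.3,2.9,14.8,0, 0,0.3,3.7,14.8,0, 0,0.3,4.4,14.8,0, 0,0.3,4.4,14.8,0]'; python3 -c "
from h import *
delta([.5494,-.2758,.073],61.5)"
```

```text
t: 2.92
eef_pos: [0.5367, -0.2677, 0.0727]
ee_rot: [0.0, 0.86, 0.51, 0.0]
contact_force: [-0.5, -0.8, 0.5]
width: 0.0004
finger_force: 0.0
t 2.925 pos [ 0.5367 -0.2677  0.0727] yaw 61.34 shift cm [-0.11  1.5  -0.02] turn -0.2 q6 -0.0 F [-0.5 -0.8  0.5] w 0.0003876636126340372 0.0
```

```bash
python3 -m jog '[0,0,0.5,0,0, 0,0,0.9,0,0, 0,0,1.3,0,0, 0,0,1.5,0,0]'; python3 - <<'E'
from h import *
delta([.5494,-.2758,.073],61.5)
b=snap('side');cv2.imwrite('pics/s2.png',cv2.resize(b['pixels'][150:300,230:430,::-1],None,fx=3,fy=3))
E
```

```text
t: 3.42
eef_pos: [0.5491, -0.2745, 0.0725]
ee_rot: [-0.0, 0.86, 0.51, -0.0]
contact_force: [-1.5, 0.7, 0.4]
width: 0.0008
finger_force: 1.1
t 3.425 pos [ 0.5491 -0.2745  0.0725] yaw 61.35 shift cm [-0.11  0.09 -0.05] turn -0.2 q6 -0.0 F [-1.5  0.7  0.4] w 0.0007572964326169407 1.0593125224113464
```

View pics/s2.png

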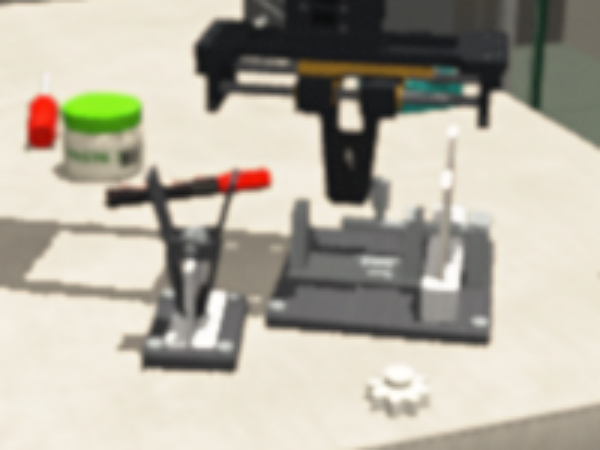

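The closed fingers are pushing the knob, now at about (380,200) in the crop. I'll keep going until the stop shows up in the force.

```bash
python3 -m jog '[0,0,0.2,0,0, 0,0,0.4,0,0, 0,0,0.5,0,0]'; python3 -m jog '[0,0,0.2,0,0, 0,0,0.3,0,0]'; python3 -m jog '[0,0,0.2,0,0, 0,0,0.3,0,0]'
```

```text
t: 3.85
eef_pos: [0.5513, -0.2756, 0.0723]
ee_rot: [-0.003, 0.86, 0.51, -0.002]
contact_force: [-9.8, 5.5, 6.8]
width: 0.0005
finger_force: 5.7
t: 4.1
eef_pos: [0.5515, -0.2757, 0.0722]
ee_rot: [-0.005, 0.86, 0.51, -0.003]
contact_force: [-17.2, 9.6, 14.1]
width: 0.0005
finger_force: 10.1
t: 4.35
eef_pos: [0.5517, -0.2758, 0.0721]
ee_rot: [-0.008, 0.86, 0.51, -0.005]
contact_force: [-24.2, 12.3, 20.9]
width: 0.0006
finger_force: 14.5
```

```bash
python3 -m jog '[0,0,-2,0,0, 0,0,-2.5,-1,0, 0,0,-2.5,-7,0, 0,0,-2.5,-13,0, 0,0,-2.5,-14,0, 0,0,-2.5,-14,0]'; python3 -c "
from h import *
delta([.37,-.42,.22],65)"
```

```text
t: 5.1
eef_pos: [0.538, -0.2684, 0.2145]
ee_rot: [0.002, 0.86, 0.51, 0.001]
contact_force: [0.2, 0.6, -0.4]
width: 0.0005
finger_force: 0.0
t 5.1 pos [ 0.538  -0.2684  0.2145] yaw 61.34 shift cm [-21.36  -7.47  -0.58] turn -3.7 q6 -0.0 F [ 0.2  0.6 -0.4] w 0.0005102743428381612 0.0
```

```bash
python3 -m jog '[1,-21.4,-7.5,-0.6,-3.5, 1,-21.4,-7.5,-0.6,-3.5, 1,-21.4,-7.5,-0.6,-3.5, 1,-21.4,-7.5,-0.6,-3.5, 1,-21.4,-7.5,-0.6,-3.5, 1,-21.4,-7.5,-0.6,-3.5]'; python3 - <<'E'
from h import *
s=snap('wrist','w2.png')
np.savez('w2.npz',**{k:v for k,v in s.items()})
delta([.37,-.42,.22],65)
E
```

```text
t: 5.85
eef_pos: [0.3681, -0.4186, 0.2168]
ee_rot: [-0.002, 0.844, 0.536, 0.0]
contact_force: [0.3, -0.1, 1.1]
width: 0.0581
finger_force: 0.0
t 5.9 pos [ 0.3687 -0.4184  0.2172] yaw 64.88 shift cm [-0.09  0.19 -0.28] turn -0.1 q6 -0.46 F [-0.3 -0.7 -0.2] w 0.06249360354551574 0.0
```

View pics/w2.png

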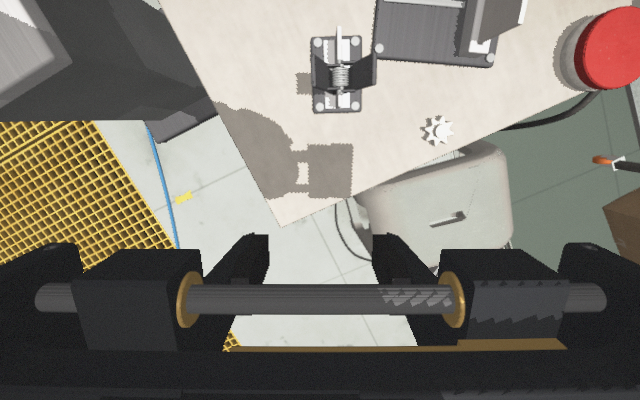

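Wrist: the clip coil is at about (340,76), the handle tops span about x=312 (left) to 376 (right), the rest foot is around (337,75), and the star key is well clear at (437,131).

```bash
python3 - <<'E'
from h import *
s=dict(np.load('w2.npz'))
W=onz(s,[[340,75],[312,77],[376,71],[311,38],[361,36],[362,112],[313,113]],[.075,.112,.112,.012,.012,.012,.012]);print(W)
print('mid',(W[1]+W[2])/2,'sep',np.linalg.norm(W[2]-W[1]),'foot',W[3:].mean(0))
v=W[2]-W[1];print('yaw handles',np.degrees(np.arctan2(v[1],v[0])))
for a,b in((3,4),(6,5),(6,3)): 
  v=W[b]-W[a];print(np.degrees(np.arctan2(v[1],v[0])),np.linalg.norm(v))
im=s['pixels'][10:130,290:400,::-1];cv2.imwrite('pics/w2c.png',cv2.resize(im,None,fx=5,fy=5,interpolation=cv2.INTER_CUBIC))
E
```

```text
[[ 0.43030668 -0.32725176  0.075     ]
 [ 0.40584468 -0.32306814  0.112     ]
 [ 0.45232826 -0.34009986  0.112     ]
 [ 0.42465878 -0.27410566  0.012     ]
 [ 0.47373915 -0.29501854  0.012     ]
 [ 0.44420331 -0.36718847  0.012     ]
 [ 0.39335849 -0.3445318   0.012     ]]
mid [ 0.42908647 -0.331584    0.112     ] sep 0.049505581063450745 foot [ 0.43398993 -0.32021112  0.012     ]
yaw handles -20.122980007559903
-23.078585941074987 0.053350071815845786
-24.017953344069863 0.055664361499500964
66.03765218368805 0.0770684760748406
```

View pics/w2c.png

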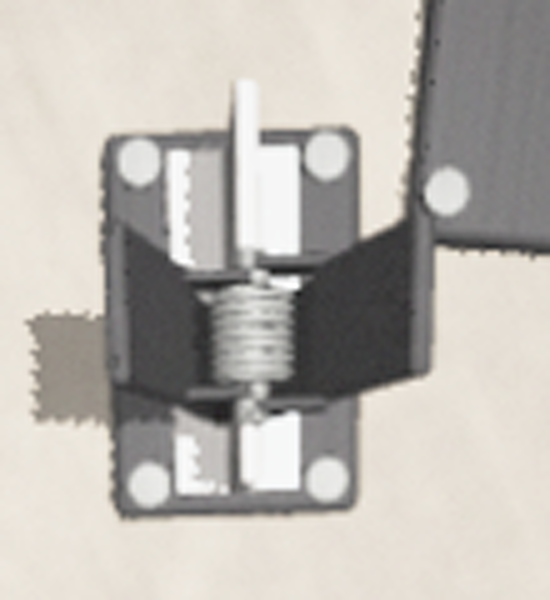

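```bash
python3 -c "
from h import *
delta([.4305,-.3275,.094],66.5)"
```

```text
t 5.9 pos [ 0.3687 -0.4184  0.2172] yaw 64.88 shift cm [10.84  1.76 12.33] turn -1.6 q6 -0.46 F [-0.3 -0.7 -0.2] w 0.06249360354551574 0.0
```

```bash
python3 -m jog '[1,6,1.8,0,-1.5, 1,10.8,1.7,0,-1.5, 1,10.8,1.7,0,-1.5, 1,10.8,1.7,4,-1.5, 1,10.8,1.7,4,-1.5]'; python3 -c "
from h import *
delta([.4305,-.3275,.094],66.5)"
```

```text
t: 6.52
eef_pos: [0.428, -0.3269, 0.1754]
ee_rot: [-0.003, 0.837, 0.548, -0.001]
contact_force: [-0.3, -0.1, -0.3]
width: 0.088
finger_force: 0.0
t 6.525 pos [ 0.428  -0.3269  0.1754] yaw 66.43 shift cm [0.03 0.31 8.14] turn -0.1 q6 -0.29 F [-0.3 -0.1 -0.3] w 0.08803151021892561 0.0
```

```bash
python3 -m jog '[1,0,0.2,4,0, 1,0,0.2,7,0, 1,0,0.2,8.3,0, 1,0,0.2,8.3,0, 1,0,0.2,8.3,0]'; python3 -c "
from h import *
delta([.4305,-.3275,.094],66.5)"; python3 -m jog '[0,0,0,0,0, 0,0,0,0,0, 0,0,0,0,0, 0,0,0,0,0, 0,0,0,0,0, 0,0,0,0,0]' 30;  python3 -c "
from h import *
delta([.4305,-.3275,.094],66.5)
b=snap('side');cv2.imwrite('pics/s3.png',cv2.resize(b['pixels'][150:300,230:430,::-1],None,fx=3,fy=3))"
```

```text
t: 7.15
eef_pos: [0.4325, -0.3307, 0.0973]
ee_rot: [0.001, 0.837, 0.547, 0.0]
contact_force: [-0.8, -0.1, -0.4]
width: 0.0879
finger_force: 0.0
t 7.15 pos [ 0.4325 -0.3307  0.0973] yaw 66.34 shift cm [ 0.21 -0.31  0.33] turn -0.2 q6 -0.29 F [-0.8 -0.1 -0.4] w 0.08793849538938281 0.0
t: 7.9
eef_pos: [0.4324, -0.3309, 0.0989]
ee_rot: [0.001, 0.837, 0.547, 0.0]
contact_force: [-9.2, 4.2, 25.6]
width: 0.0307
finger_force: 22.0
t 7.9 pos [ 0.4324 -0.3309  0.0989] yaw 66.37 shift cm [ 0.24 -0.32  0.49] turn -0.1 q6 -0.29 F [-9.2  4.2 25.6] w 0.030663006930935738 22.023029710398987
```

View pics/s3.png

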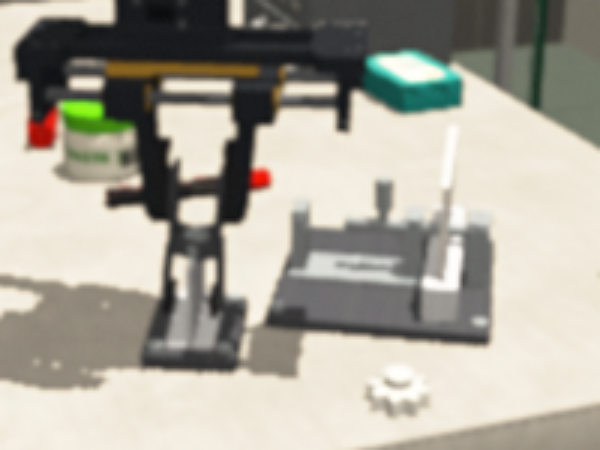

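The clip is squeezed upright in the fingers, with the handles at about (195,190) and the jaws spread off the rest plate. The knob is at (384,190), against the front of the middle bridge. Lifting.

```bash
python3 -m jog '[0,0,0,0,0, 0,0,0,0,0, 0,0,0,-1,0, 0,0,0,-3,0, 0,0,0,-5,0, 0,0,0,-7,0, 0,0,0,-9,0, 0,0,0,-11,0, 0,0,0,-11,0, 0,0,0,-11,0, 0,0,0,-11,0]' 40;  python3 -c "
from h import *
delta([.6049,-.3065,.205],61.5)
a=snap('side');np.savez('s4.npz',**a)
b=snap('wrist');np.savez('w4.npz',**b)
o=np.vstack([cv2.resize(a['pixels'][90:300,220:430,::-1],(600,600))])
cv2.imwrite('pics/s4.png',o);cv2.imwrite('pics/w4.png',b['pixels'][:,:,::-1])"
```

```text
t: 9.32
eef_pos: [0.4309, -0.3293, 0.2042]
ee_rot: [-0.001, 0.837, 0.547, -0.0]
contact_force: [0.4, -0.4, -0.8]
width: 0.0282
finger_force: 39.2
t 9.325 pos [ 0.4309 -0.3293  0.2042] yaw 66.34 shift cm [ 9.07 15.03 -0.1 ] turn 4.8 q6 -0.29 F [ 0.4 -0.4 -0.8] w 0.028230147418442098 39.24919210374355
```

```bash
python3 -m jog '[0,2,3,0,1, 0,4,6,0,2, 0,6,9,0,3, 0,8,12,0,4, 0,9,15,0,4.8, 0,9,15,0,4.8, 0,9,15,0,4.8]' 40;  python3 -c "
from h import *
delta([.604,-.306,.144],61.5)
a=snap('side');c=snap('top')
o=np.hstack([cv2.resize(a['pixels'][90:290,300:440,::-1],(420,600),interpolation=2),cv2.resize(c['pixels'][85:215,270:380,::-1],(380,449),interpolation=2).repeat(1,0) if 0 else cv2.copyMakeBorder(cv2.resize(c['pixels'][85:215,270:380,::-1],(380,449),interpolation=2),0,151,0,0,0)])
cv2.imwrite('pics/s5.png',o)"
```

```text
t: 10.3
eef_pos: [0.6041, -0.3073, 0.2048]
ee_rot: [-0.001, 0.859, 0.512, -0.001]
contact_force: [-0.1, 0.2, -1.2]
width: 0.0283
finger_force: 39.2
t 10.3 pos [ 0.6041 -0.3073  0.2048] yaw 61.56 shift cm [ 0.12 -0.06  6.08] turn 0.1 q6 -0.01 F [-0.1  0.2 -1.2] w 0.028250007028245497 39.24939572811127
```

```bash
python3 -m jog '[0,0.1,0,1,0, 0,0.1,0,2,0, 0,0.1,0,2.6,0, 0,0.1,0,2.6,0, 0,0.1,0,2.6,0]' 40;  python3 -c "
from h import *
delta([.604,-.306,.144],61.5)
a=snap('side')
print((proj(a,[[.604,-.306,.094],[.604,-.306,.106]])-[330,110])*5)
cv2.imwrite('pics/s5.png',cv2.resize(a['pixels'][110:230,330:440,::-1],(550,600),interpolation=2))"
```

```text
t: 11.02
eef_pos: [0.6056, -0.3068, 0.1798]
ee_rot: [0.0, 0.859, 0.512, 0.0]
contact_force: [0.8, 0.6, -0.5]
width: 0.028
finger_force: 39.2
t 11.025 pos [ 0.6056 -0.3068  0.1798] yaw 61.54 shift cm [-0.01 -0.18  3.58] turn 0.0 q6 -0.01 F [ 0.8  0.6 -0.5] w 0.02803276962588592 39.249183386564255
[[251.97606985 455.50415859]
 [253.69077594 425.20027526]]
```

View pics/s5.png

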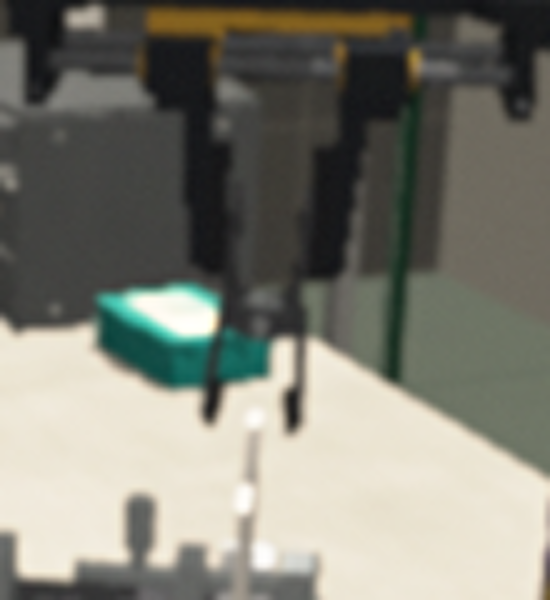

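The side view shows the jaw tips at (211,418) and (293,425), midway over the panel edge, whose ends are at (254,415) and (245,495). They are about 13 mm above it. Lowering 33 mm.

```bash
python3 -m jog '[0,0,-0.1,0.6,0, 0,0,-0.1,1.2,0, 0,0,-0.1,1.8,0, 0,0,-0.1,2.4,0, 0,0,-0.1,3,0, 0,0,-0.1,3.3,0, 0,0,-0.1,3.3,0, 0,0,-0.1,3.3,0, 0,0,-0.1,3.3,0, 0,0,-0.1,3.3,0]' 40;  python3 -c "
from h import *
delta([.604,-.306,.146],61.5)
a=snap('side')
im=a['pixels'][110:230,330:440].astype(int)
# dark jaw pixels vs panel per row
g=im.sum(2)
for r in range(80,104,3): print(r*5, ''.join('#' if v<170 else ('o' if v>600 else '.') for v in g[r,30:75]))"
```

```text
t: 12.32
eef_pos: [0.6048, -0.3063, 0.147]
ee_rot: [0.0, 0.859, 0.512, 0.0]
contact_force: [0.0, -0.3, -2.4]
width: 0.0283
finger_force: 39.2
t 12.325 pos [ 0.6048 -0.3063  0.147 ] yaw 61.54 shift cm [-0.01 -0.08  0.1 ] turn 0.0 q6 -0.01 F [ 0.  -0.3 -2.4] w 0.028345285236090385 39.249236807227135
400 ooooooooooo..#####.....#####..ooooooooooooooo
415 ooooooooooo............##.##..ooooooooooooooo
430 oooooooooo...ooooooo...oooo...ooooooooooooooo
445 ooooooooo....oooooo...ooooo...ooooooooooooooo
460 ooooooooo.....ooooo...oooo....ooooooooooooooo
475 ooooooooo..#..ooooo...oo..##..ooooooooooooooo
490 oooooooo..##..oooooooooo..##..ooooooooooooooo
505 ..ooooooo...ooooooooooooo.....ooooooooooooooo
```

```bash
python3 -c "
from h import *
a=snap('side');o=np.array([.5863,-.2959]);d=np.array([.8785,-.4777])
for b in(0,.03,.04): print(b,(proj(a,np.r_[o+d*(b-.06),.076])-[330,110])*5)"
```

```text
0 [[ 37.36794905 486.46226178]]
0.03 [[115.85864382 491.47988795]]
0.04 [[142.20109495 493.16356385]]
```

The knob shows at column 140 in that crop, against 142 predicted for fully home, so the bolt is in. Handing in.

```bash
python3 -c "
from h import *
print(ctrl.sign_off())"
```

```text
the job is handed in; nothing more can be done
None
```

I handed the job in with the bolt home at its stop and the clip held squeezed open, centred over the panel's top edge, jaw tips about 20 mm below it; the cameras showed no sign of it touching the panel, I moved neither the marker nor the star key, and the judge's result was not shown.

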